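# Spin-drain the rinsed plums

### The job

Take the crank of the draining spinner and turn its basket of rinsed plums anticlockwise as seen from above, keep the basket itself at about 20 turns a minute (17 to 23) for five seconds without a break and never let it exceed 28 turns a minute, or the plums bruise. Then bring the basket to rest with its tall lifting handle right over the bowl's pouring spout and let go of the crank. Turn the basket only by the crank, and leave the other things on the counter where they are.

Things in the scene. Friction and masses are not known exactly. Their poses are not given: they have to be found in the camera images.
- bowl: Spinner's round steel bowl, open at the top, 248 mm across at its brim 100 mm above the counter, on feet stuck fast to the counter. Origin under its centre, on the vertical axis about which basket and crank turn; z up, x points from the axis to the pouring spout. Place and yaw differ each time.
- spout (a point): The mark: point on the bowl's x axis, 132 mm from the turning axis, 112 mm above the counter, where the pouring spout (steel lip 40 mm wide, sticking out 50 mm beyond the brim) leaves the bowl.
- lift_handle (a point): Foot of the basket's lifting handle on the basket's rim, 132 mm from the turning axis, 112 mm above the counter; goes round with the basket. The handle is an upright white loop 60 mm wide, its top 171 mm above the counter; half a turn round the rim has only a low block (32 mm wide, 20 mm high).
- spindle (a joint): Basket angle in bowl, rad, growing without limit anticlockwise seen from above; lifting handle over the spout at 0 and every whole turn (6.283). Basket inertia nominally 0.015 kg m2 (x0.7 to 1.4). Drag: 0.003 N m s/rad plus dry friction 0.003 N m, forwards rising to 0.012 (0.006 to 0.022) once, in the first turn, a vane picks up the loose sweeper under the basket; turning back leaves it behind.
- knob_grip (a point): Middle of the crank's knob, 220 mm above the counter: upright black cylinder 28 mm across, 45 mm tall (198 to 243 mm up), at the end of the crank, 55 mm from the turning axis. The knob turns freely on its pin: a gripper can hold it from above and carry it round the circle without turning itself. The grey arm below it lies 186 to 194 mm up, above the whole basket.
- jar: Bystander: preserving jar 74 mm across, 110 mm tall, loose on the counter; origin at the centre of its underside.
- can: Bystander: food can 74 mm across, 105 mm tall, loose on the counter; origin at the centre of its underside.
- dish: Bystander: white dish 110 mm across, 45 mm tall, loose on the counter; origin at the centre of its underside.
- basket: White plastic basket filled with plums (2.0 kg, rim 280 mm across, 111 mm above the counter); origin on the turning axis at counter height, z up, x points from the axis to the lifting handle.
- crank: The crank (0.15 kg with knob; origin on the turning axis at counter height, x towards the knob). Turns without limit and drives the basket only through a slipping clutch: torque on the basket = nominally 0.013 N m s/rad x (crank speed - basket speed). The basket runs up slowly, stays slower than a steadily turned crank and coasts on when the crank stops.

How it is judged:
By the outcome, as a careful person would: the job done as asked, in the order asked, and still so for the second after the job is handed in, with the robot touching nothing.
It also fails if it takes over 54 s, if anything falls off the work surface, if the arm or the gripper's body presses on something with over 40 N, if the wrist force passes 120 N, or if a joint passes its speed limit or range.

### The arm

A 6-joint arm with a two-finger parallel gripper is mounted at the origin on the work surface. World frame = base frame: x ahead of the robot, y to its left, z up, the work surface at z = 0. Lengths are in mm, angles in rad, forces in N, time in s.
With the tool pointing down it reaches from about 350 to 775 mm from the base axis. Payload 7.3 kg.
Tool frame: the origin (TCP) lies midway between the tips of the shut fingers; the grasp point (between the pads) lies 19 mm behind it; z points along the fingers, y is the line along which they close (so a half turn about z gives the same grasp; the last joint's range is limited). The gripper opens to 92 mm and grips with 3 to 60 N. Pads are 19 mm wide; open, the fingers measure 130 mm over their backs; the gripper's body (75 mm by 190 mm) begins 47 mm behind the grasp point.
Start: joints at [-0.146, 0.342, 1.524, -0, 1.275, -0.146], TCP at [525.019, 0.019, 226.741] pointing down, gripper open.
Joint ranges: [-2.53, 2.53], [-0.77, 2.02], [0.04, 2.7], [-1, 4.14], [0.28, 2.66], [-3.11, 3.11]. Speed limits (rad/s): [2.57, 2.57, 3.14, 3.14, 3.14, 3.14].

### API

Orientations are given as [roll, pitch, yaw] about the fixed x, y, z axes, in that order (R = Rz(yaw) Ry(pitch) Rx(roll)).
In Python, from plant import bot gives the robot as it stands.
- The arm moves only by the tool servo_tool, never from a script. Its argument "deltas" is a list of rows, each a list of 2 entries, a list of its own where there are three numbers: the shift along the tool's x, y, z in m, then the turn, a rotation vector about the tool's x, y, z in degrees. A call has 1 to 20 rows; each row shifts and turns the commanded pose from where the row before left it, along the tool's axes as they then stand; what a row does not reach is not made up. A row lasts 1/8 s, in which the tool goes at most 62.5 mm and 10.7 degrees, less where a joint would pass 70% of its speed; a pose out of reach is approached as far as the arm can. A call with a gripper value outside its range is refused whole. "fingers" is the opening, from 0 (shut) to 1 (fully open), set as the call begins (left out, the last holds). The fingers move at their own pace and stop on an object; the grip force is fixed at half the most. Time passes only in rows, so rows that do not move let the fingers close. It gives the time, the measured TCP pose, the force, the opening and the grip force at its end, in the units of the state.
- bot.get_obs(): the state, without advancing time (a new reading comes with each control period).
- bot.capture(name): name is "scene" or "side" or "wrist"; returns the picture (480x640x3 uint8, red, green, blue); there is no depth.
- bot.camera_model(name): a dict with "mtx" (3x3 intrinsics, pixels), "dist" ([k1, k2, p1, p2, k3] as OpenCV has them; the pictures are not rectified), "xyz" and "rotation" of the camera in the world. Camera axes: x right, y down, z forward; pixel columns grow to the right and rows downward; lengths in mm; the calibration is good to about 2 mm. A picture is of the moment at which its call begins: read the wrist's pose just before it. camera_model takes no time and is no camera call; for the wrist camera it gives the pose at the moment of the call.
- bot.close_job(): hands the job in; it is judged then, once.
The state is a dict: "time": time; "joint_positions": joint angles; "dq": joint speeds; "tau": joint torques, N m; "tool_pos": TCP position; "tcp_rot": TCP orientation; "contact_force": force on the tool from outside, world axes, zero at the start; "moment": the same for the moment, N m; "grip_width": finger opening in mm; "finger_force": force on a finger pad.
Only numpy, scipy, OpenCV 4.12 (cv2) and the standard library are available. Lean on these libraries where they do the work, as an engineer would, in place of code of your own. Each camera call takes 0.05 s, during which the arm holds its last target. There are 200 camera calls.

## Working session

There is one attempt and no reset: what is moved stays moved. The work goes in short steps, Python scripts to look and compute and a tool call to move; the robot and the scene stay as the last step left them, time stands still between calls to the robot, and variables do not carry over. Pictures are saved under pics/ and viewed, at most 12 in all, crops included, and the job is handed in when it is done.

Besides the shell and the picture viewer there is one more tool, called as name(argument=value, ...) on one line, values as JSON. servo_tool: Moves the arm, as the interface text tells. Its arguments: {"type":"object","properties":{"deltas":{"type":"array"},"fingers":{"type":"number"}},"required":["deltas"]}

```bash
ls; mkdir -p pics; python3 - <<'E'
from plant import bot
import cv2,numpy as np
o=bot.get_obs();print(o['time'],o['tool_pos'],o['tcp_rot'])
ims=[]
for n in("scene","side"):
    i=bot.capture(n);cv2.imwrite(f"pics/{n}0.png",i[:,:,::-1]);m=bot.camera_model(n);print(n,m)
E
```

```text
pics
0.0 [5.24592980e+02 7.43717933e-02 2.26044841e+02] [-3.14007101e+00 -1.78756211e-04  1.57081909e+00]
scene {'mtx': array([[468.24823304,   0.        , 315.49162052],
       [  0.        , 468.24823304, 238.6639777 ],
       [  0.        ,   0.        ,   1.        ]]), 'dist': array([-0.0914517,  0.       ,  0.       ,  0.       ,  0.       ]), 'xyz': array([1201.85810575,  147.52350929,  998.75275543]), 'rotation': array([-2.46530406, -0.01753137,  1.81764959])}
side {'mtx': array([[555.11616145,   0.        , 318.30647287],
       [  0.        , 555.11616145, 241.54763263],
       [  0.        ,   0.        ,   1.        ]]), 'dist': array([-0.04734047,  0.        ,  0.        ,  0.        ,  0.        ]), 'xyz': array([  -8.632751  , -652.55067601, 1050.24160975]), 'rotation': array([-2.36790338,  0.01609151, -0.72032017])}
```

View pics/scene0.png

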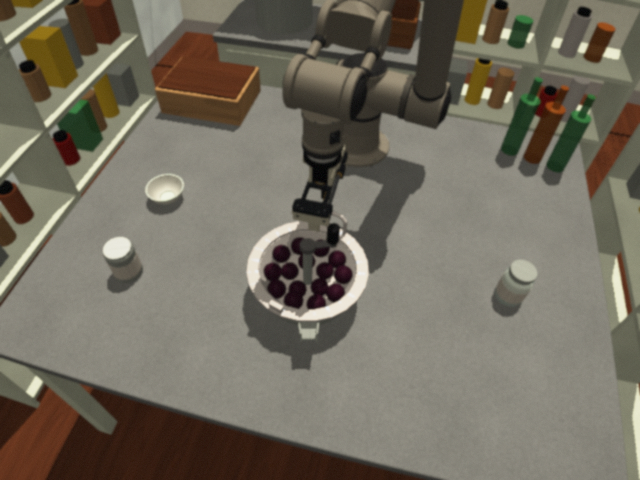

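View pics/side0.png

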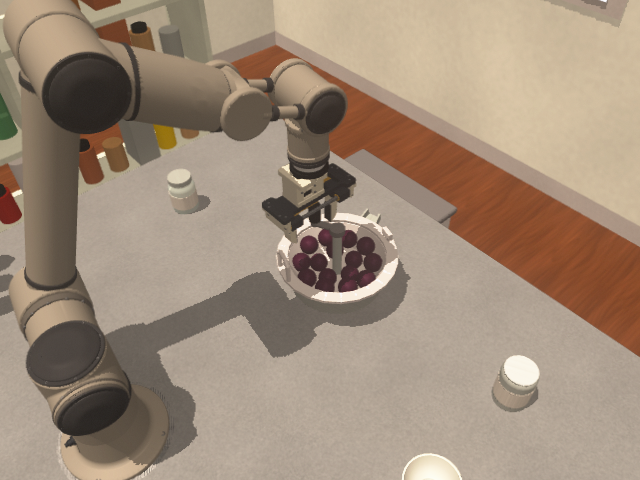

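The scene view shows the bowl centred near (308,270), the spout near (309,330), and the loop handle near (342,228), close to the gripper. In the side view the basket centre is near (338,255). I'll enlarge both.

```bash
python3 - <<'E'
import cv2,numpy as np
a=cv2.imread("pics/scene0.png")[190:350,230:390];b=cv2.imread("pics/side0.png")[190:320,260:420]
a=cv2.resize(a,(560,560),interpolation=3)
cv2.imwrite("pics/c1.png",a);cv2.imwrite("pics/c2.png",cv2.resize(b,(640,520),interpolation=3))
E
```

```text
(no output)
```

View pics/c1.png

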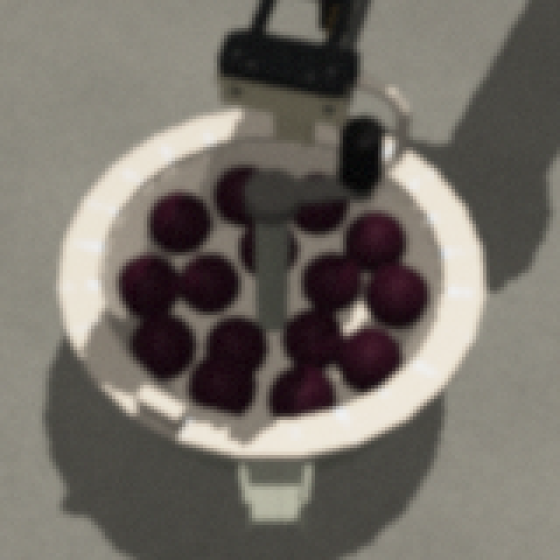

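View pics/c2.png

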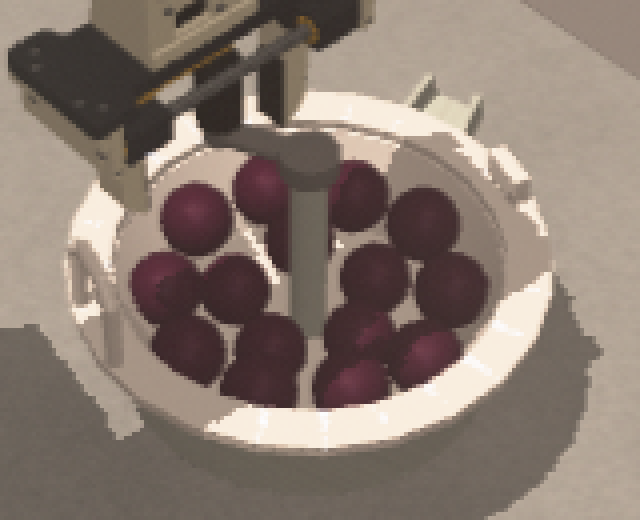

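```bash
cat >h.py <<'E'
from plant import bot
import cv2,numpy as np
from scipy.spatial.transform import Rotation as R
from scipy.optimize import least_squares
def cam(n):
    m=bot.camera_model(n); return m['mtx'],m['dist'],np.array(m['xyz']),R.from_euler('xyz',m['rotation']).as_matrix()
def ray(c,uv,z):
    K,d,p,M=c
    q=cv2.undistortPoints(np.array([[uv]],float),K,d)[0,0]
    v=M@np.array([q[0],q[1],1]); return p+v*(z-p[2])/v[2]
def proj(c,P):
    K,d,p,M=c
    return cv2.projectPoints(((np.atleast_2d(P)-p)@M).astype(float),np.zeros(3),np.zeros(3),K,d)[0][:,0]
E
python3 - <<'E'
from h import *
S,D=cam('scene'),cam('side')
s=lambda x,y:(230+x/3.5-.36,190+y/3.5-.36)
d=lambda x,y:(260+x/4-.37,190+y/4-.37)
A=[ray(S,s(*q),111) for q in[(58,280),(487,285),(270,458),(100,385),(420,410),(130,135),(75,220)]]
B=[ray(D,d(*q),111) for q in[(68,270),(553,265),(320,450),(420,440),(180,412),(310,93)]]
for P in(A,B,A+B):
    P=np.array(P);f=least_squares(lambda c:np.hypot(P[:,0]-c[0],P[:,1]-c[1])-c[2],[650,0,140]);print(f.x.round(1),f.fun.round(1))
print('hub',ray(S,s(270,193),194),ray(D,d(307,145),194))
print('knob',ray(S,s(360,155),220),ray(S,s(360,130),243))
print('spout tip S',[ray(S,s(*q),z) for q in[(275,520),(275,495)] for z in(100,112)])
print('spout side',[ray(D,d(*q),100) for q in[(430,78),(480,97),(445,105)]])
print('handle',ray(D,d(75,295),112),ray(D,d(112,360),112),'top',ray(D,d(90,250),171),'S top',ray(S,s(400,100),171))
print('block',ray(S,s(162,405),121),ray(D,d(510,165),121))
print('jar etc',ray(S,(123,272),0),ray(S,(514,298),0),ray(S,(164,200),0))
E
```

```text
[586.8  -9.6 144.5] [-1.3 -2.6  2.3  0.6  0.7  5.5 -5.2]
[592.1 -14.2 140.2] [ 1.7 -2.3  0.   4.3 -4.3  0.4]
[591.  -11.6 141.8] [-1.9  2.7  1.4 -1.3  2.6  8.9 -4.4 -2.4 -1.2 -0.4  4.8 -6.3 -2.3]
hub [593.53218345 -10.8038554  194.        ] [594.51905497  -5.14525747 194.        ]
knob [570.26850634  40.19970467 220.        ] [569.86918169  39.02840284 243.        ]
spout tip S [array([763.55324102,  37.48349029, 100.        ]), array([769.40541599,  38.95272665, 112.        ]), array([747.30454114,  33.22901471, 100.        ]), array([753.3736661 ,  34.75505613, 112.        ])]
spout side [array([759.72330238,  58.52079142, 100.        ]), array([770.46525563,  24.88127325, 100.        ]), array([748.99770012,  34.43218985, 100.        ])]
handle [471.27936913  55.18159931 112.        ] [456.33104652   3.29519915 112.        ] top [467.70219174  31.09174887 171.        ] S top [476.91422751  48.84479406 171.        ]
block [715.93650085 -47.14278994 121.        ] [723.82163962 -43.67976666 121.        ]
jar etc [ 657.60363802 -488.81475795    0.        ] [477.67869145 504.75738073   0.        ] [ 393.8149482  -497.31356611    0.        ]
```

servo_tool(deltas=[[[0, 0, -0.04], [0, 0, 0]], [[0.02, 0.022, 0], [0, 0, 0]], [[0.02, 0.022, 0], [0, 0, 0]], [[0, 0, 0], [0, 0, 0]]], fingers=1)

```text
time: 0.6
tool_pos: [569.6, 41.1, 265.9]
tcp_rot: [-3.141, -0.0, 1.573]
contact_force: [-0.2, -0.7, -0.4]
grip_width: 91.6
finger_force: 0.0
```

```bash
python3 - <<'E'
from h import *
o=bot.get_obs();print(o['time'],o['tool_pos'],o['tcp_rot'])
W=cam('wrist');print(W[2],W[3].round(2))
ims=[bot.capture(n)[:,:,::-1] for n in('wrist','side')]
cv2.imwrite("pics/w1.png",ims[0])
c=cv2.resize(ims[1][180:310,260:420],(738,600),interpolation=3);cv2.imwrite("pics/c3.png",c)
E
```

```text
0.6 [569.55569209  41.08462954 265.85580565] [-3.14062114e+00 -2.57045296e-04  1.57252817e+00]
[571.0280205  113.94686945 423.81166279] [[ 1.    0.   -0.  ]
 [ 0.   -0.96 -0.27]
 [-0.    0.27 -0.96]]
```

View pics/w1.png

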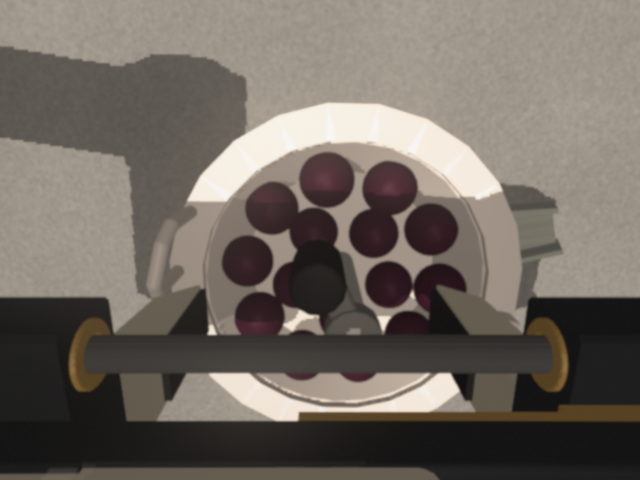

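View pics/c3.png

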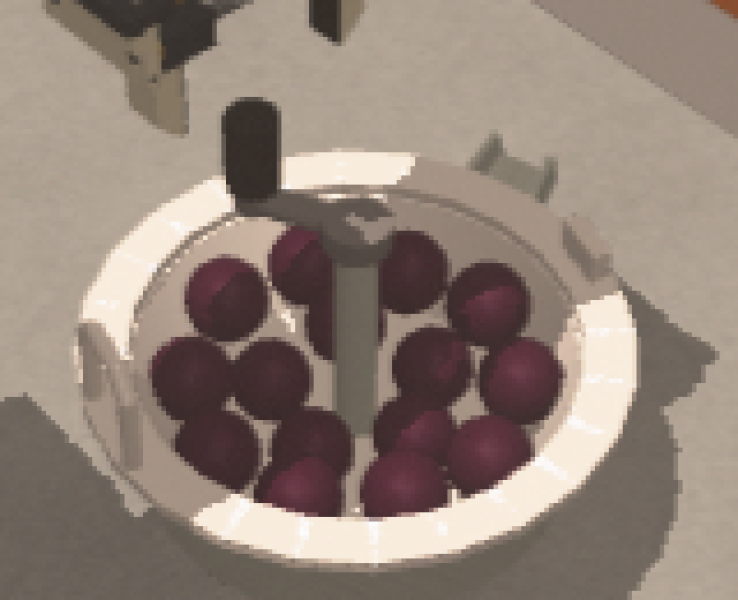

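The wrist view shows the knob top at (318,288), the hub at (354,325), the spout tip from (552,205) to (560,262), and the handle at about (163,252). In the side crop the knob top is at (251,112), the handle's top bar runs (90,330) to (130,375), and the block is at (587,250).

```bash
python3 - <<'E'
from h import *
W,D=cam('wrist'),cam('side')
d=lambda x,y:(260+x/4.6125-.4,180+y/4.6125-.4)
print('knob W',ray(W,(318,288),243),'D',ray(D,d(251,112),243),ray(D,d(253,155),220))
P=np.array([ray(W,q,111) for q in[(355,102),(300,112),(235,150),(420,115),(480,158),(512,210),(520,260)]])
Q=np.array([ray(D,d(*q),111) for q in[(77,350),(636,360),(370,567),(500,540),(200,525),(350,151),(590,460),(130,480)]])
for p in(P,Q):
    f=least_squares(lambda c:np.hypot(p[:,0]-c[0],p[:,1]-c[1])-140,[592,-10]);print(f.x.round(1),f.fun.round(1))
print('hub',ray(W,(354,325),198),ray(D,d(362,222),198))
C=np.array([592,-10])
def ang(n,p): v=p[:2]-C;print(n,p.round(0),np.hypot(*v).round(0),np.degrees(np.arctan2(v[1],v[0])).round(1))
for z in(100,112):
  ang('sp W',ray(W,(552,205),z));ang('sp W',ray(W,(560,262),z))
ang('sp D',ray(D,d(493,138),112));ang('sp D',ray(D,d(552,160),112))
ang('h W',ray(W,(180,212),171));ang('h W',ray(W,(157,290),171))
ang('h D',ray(D,d(90,325),171));ang('h D',ray(D,d(132,375),171));ang('foot D',ray(D,d(130,462),112));ang('foot D',ray(D,d(92,395),112))
ang('block D',ray(D,d(587,240),121))
E
```

```text
knob W [569.85791072  39.4939565  243.        ] D [570.55560113  41.25258197 243.        ] [567.611325    37.16185651 220.        ]
[593.4 -12.9] [ 1.5 -0.4 -2.6  1.5  0.2 -0.4 -2.1]
[590.1 -11.1] [-0.8  0.5  2.3  2.8 -1.5  1.7 -3.7  0.5]
hub [591.36267833  -2.5090632  198.        ] [590.51631384 -14.98855887 198.        ]
sp W [754.  52. 100.] 173.0 20.9
sp W [768.   5. 100.] 176.0 4.8
sp W [747.  54. 112.] 168.0 22.5
sp W [761.   9. 112.] 170.0 6.3
sp D [748.  50. 112.] 167.0 20.9
sp D [759.  16. 112.] 169.0 8.8
h W [484.  61. 171.] 129.0 146.7
h W [464.   9. 171.] 129.0 171.6
h D [467.  40. 171.] 135.0 158.1
h D [461.   2. 171.] 131.0 174.7
foot D [456.   3. 112.] 136.0 174.6
foot D [470.  49. 112.] 136.0 154.3
block D [722. -45. 121.] 134.0 -15.1
```

servo_tool(deltas=[[[0, 0, 0.033], [0, 0, 0]], [[-0.001, 0, 0.032], [0, 0, 0]], [[0, 0, 0], [0, 0, 0]]])

```text
time: 1.08
tool_pos: [567.0, 38.4, 199.7]
tcp_rot: [-3.136, -0.0, 1.57]
contact_force: [0.1, 0.5, 0.7]
grip_width: 92.1
finger_force: 0.0
```

servo_tool(deltas=[[[0, 0, 0], [0, 0, 0]], [[0, 0, 0], [0, 0, 0]], [[0, 0, 0], [0, 0, 0]], [[0, 0, 0], [0, 0, 0]]], fingers=0)

```text
time: 1.58
tool_pos: [569.2, 39.1, 202.2]
tcp_rot: [3.141, 0.0, 1.571]
contact_force: [-0.2, -0.3, -1.0]
grip_width: 56.2
finger_force: 0.0
```

servo_tool(deltas=[[[0, 0, 0], [0, 0, 0]], [[0, 0, 0], [0, 0, 0]], [[0, 0, 0], [0, 0, 0]], [[0, 0, 0], [0, 0, 0]]])

```text
time: 2.08
tool_pos: [569.0, 39.0, 201.7]
tcp_rot: [-3.142, 0.0, 1.571]
contact_force: [-1.0, -0.7, 0.7]
grip_width: 27.7
finger_force: 30.0
```

```bash
cat >>h.py <<'E'
C=np.array([591.5,-11.5]); SP=14.5
th=np.radians(np.arange(0,360,1)); rr=np.arange(40,118,3)
def polar(n,im=None,z=75):
    im=bot.capture(n) if im is None else im
    T,Rr=np.meshgrid(th,rr)
    P=np.c_[C[0]+(Rr*np.cos(T)).ravel(),C[1]+(Rr*np.sin(T)).ravel(),np.full(T.size,z)]
    uv=proj(cam(n),P).astype(np.float32).reshape(*T.shape,2)
    q=cv2.remap(im,uv,None,cv2.INTER_LINEAR).astype(float)
    # purple-ness (shade-robust): red over green
    return np.log((q[...,0]+8)/(q[...,1]+8))
def rot(a,b):
    """angle (deg, mod 360) by which b is turned from a, and score"""
    a=a-a.mean(1,keepdims=True);b=b-b.mean(1,keepdims=True)
    c=np.fft.ifft(np.fft.fft(b,axis=1)*np.conj(np.fft.fft(a,axis=1)),axis=1).real.sum(0)/np.sqrt((a**2).sum()*(b**2).sum())
    k=c.argmax();l,m,r=c[k-1],c[k],c[(k+1)%360];return k+.5*(l-r)/(l-2*m+r),m
E
python3 - <<'E'
from h import *
t=bot.get_obs()['time']
a=bot.capture('scene');b=bot.capture('side');np.savez('ref.npz',scene=polar('scene',a),side=polar('side',b))
a0=cv2.imread('pics/scene0.png')[:,:,::-1].copy();b0=cv2.imread('pics/side0.png')[:,:,::-1].copy()
print(t,rot(polar('scene',a0),polar('scene',a)),rot(polar('side',b0),polar('side',b)))
for z in(55,65,75,85):print(z,rot(polar('scene',a,z),polar('side',b,z)))
E
```

```text
2.075 (np.float64(-0.4399695772937746), np.float64(0.9203087614989021)) (np.float64(-0.007019271839129272), np.float64(0.8888436693530194))
55 (np.float64(216.59647503394973), np.float64(0.6715673206949958))
65 (np.float64(216.64123306431952), np.float64(0.6811014281493152))
75 (np.float64(216.45713968969906), np.float64(0.6511474075577004))
85 (np.float64(216.10103166421837), np.float64(0.6241595981541297))
```

```bash
cat >>h.py <<'E'
def corr(a,b):
    a=a-a.mean(1,keepdims=True);b=b-b.mean(1,keepdims=True)
    return np.fft.ifft(np.fft.fft(b,axis=1)*np.conj(np.fft.fft(a,axis=1)),axis=1).real.sum(0)/np.sqrt((a**2).sum()*(b**2).sum())
E
python3 - <<'E'
from h import *
r=np.load('ref.npz')
for n in('scene','side'):
    c=corr(r[n],r[n]);print(n,[(k,round(c[k],2)) for k in range(360) if c[k]>c[k-1] and c[k]>c[(k+1)%360] and c[k]>.2])
# move generator
def rows(a,w):
    out=[]
    for x in w:
        b=a+x; d=55*np.array([np.cos(b)-np.cos(a),np.sin(b)-np.sin(a)]);out.append([round(d[1]/1e3,4),round(d[0]/1e3,4)]);a=b
    return a,out
a0=np.arctan2(39.8+11.5,569.2-591.5);print(np.degrees(a0))
print(rows(a0,np.radians([10]*3)))
E
```

```text
scene [(0, np.float64(1.0))]
side [(0, np.float64(1.0)), (34, np.float64(0.35)), (326, np.float64(0.35))]
113.49448158019213
(np.float64(2.5044511620167076), [[np.float64(-0.0046), np.float64(-0.0084)], [np.float64(-0.006), np.float64(-0.0075)], [np.float64(-0.0072), np.float64(-0.0064)]])
```

```bash
cat >mv.py <<'E'
import numpy as np,sys
# mv.py startdeg step1 step2 ...   (steps deg/row; NxS means N rows of S)
a=float(sys.argv[1]);st=[]
for s in sys.argv[2:]:
    n,v=s.split('x');st+=[float(v)]*int(n)
b=a+np.r_[0,np.cumsum(st)]
p=np.round(55*np.c_[np.sin(np.radians(b)),np.cos(np.radians(b))],1)/1e3
print('['+', '.join('[[%g, %g, 0], [0, 0, 0]]'%tuple(np.round(q,4)+0.) for q in np.diff(p,axis=0))+']', 'end',b[-1]%360)
E
python3 mv.py 113.5 8x10
```

```text
[[[-0.0045, -0.0085, 0], [0, 0, 0]], [[-0.006, -0.0075, 0], [0, 0, 0]], [[-0.0072, -0.0063, 0], [0, 0, 0]], [[-0.0082, -0.005, 0], [0, 0, 0]], [[-0.0089, -0.0035, 0], [0, 0, 0]], [[-0.0094, -0.0019, 0], [0, 0, 0]], [[-0.0096, -0.0003, 0], [0, 0, 0]], [[-0.0094, 0.0014, 0], [0, 0, 0]]] end 193.5
```

servo_tool(deltas=[[[-0.0045, -0.0085, 0], [0, 0, 0]], [[-0.006, -0.0075, 0], [0, 0, 0]], [[-0.0072, -0.0063, 0], [0, 0, 0]], [[-0.0082, -0.005, 0], [0, 0, 0]], [[-0.0089, -0.0035, 0], [0, 0, 0]], [[-0.0094, -0.0019, 0], [0, 0, 0]], [[-0.0096, -0.0003, 0], [0, 0, 0]], [[-0.0094, 0.0014, 0], [0, 0, 0]]])

```text
time: 3.18
tool_pos: [537.6, -24.7, 201.7]
tcp_rot: [3.141, -0.0, 1.571]
contact_force: [4.1, 1.4, -4.2]
grip_width: 27.2
finger_force: 30.0
```

```bash
cat >look.py <<'E'
from h import *
r=np.load('ref.npz');o=bot.get_obs()
print(round(o['time'],3),o['tool_pos'].round(1),o['contact_force'].round(1),o['moment'].round(1),o['grip_width'].round(1))
for n in('scene','side'):
    t=bot.get_obs()['time'];k,s=rot(r[n],polar(n));print(n,round(t,3),'turned',round(k,1),'score',round(s,2))
E
python3 look.py; python3 mv.py 193.5 8x10 12x18
```

```text
[[[-0.0091, 0.0031, 0], [0, 0, 0]], [[-0.0085, 0.0045, 0], [0, 0, 0]], [[-0.0075, 0.006, 0], [0, 0, 0]], [[-0.0063, 0.0072, 0], [0, 0, 0]], [[-0.005, 0.0082, 0], [0, 0, 0]], [[-0.0035, 0.0089, 0], [0, 0, 0]], [[-0.0019, 0.0094, 0], [0, 0, 0]], [[-0.0003, 0.0096, 0], [0, 0, 0]], [[0.0037, 0.0168, 0], [0, 0, 0]], [[0.0088, 0.0148, 0], [0, 0, 0]], [[0.0128, 0.0114, 0], [0, 0, 0]], [[0.0158, 0.0068, 0], [0, 0, 0]], [[0.0172, 0.0017, 0], [0, 0, 0]], [[0.0168, -0.0037, 0], [0, 0, 0]], [[0.0148, -0.0088, 0], [0, 0, 0]], [[0.0114, -0.0128, 0], [0, 0, 0]], [[0.0068, -0.0158, 0], [0, 0, 0]], [[0.0017, -0.0172, 0], [0, 0, 0]], [[-0.0037, -0.0168, 0], [0, 0, 0]], [[-0.0088, -0.0148, 0], [0, 0, 0]]] end 129.5Traceback (most recent call last):
  File "look.py", line 3, in <module>
    print(round(o['time'],3),o['tool_pos'].round(1),o['contact_force'].round(1),o['moment'].round(1),o['grip_width'].round(1))
                                                                                                     ^^^^^^^^^^^^^^^^^^^^^
AttributeError: 'float' object has no attribute 'round'
```

```bash
sed -i "s/o\['grip_width'\].round(1)/o['grip_width']/" look.py; python3 look.py
```

```text
3.175 [537.6 -24.7 201.7] [ 4.1  1.4 -4.2] [ 0.2 -0.7 -0.1] 27.164708692624767
scene 3.175 turned 21.9 score 0.77
side 3.225 turned 22.8 score 0.52
```

servo_tool(deltas=[[[-0.0091, 0.0031, 0], [0, 0, 0]], [[-0.0085, 0.0045, 0], [0, 0, 0]], [[-0.0075, 0.006, 0], [0, 0, 0]], [[-0.0063, 0.0072, 0], [0, 0, 0]], [[-0.005, 0.0082, 0], [0, 0, 0]], [[-0.0035, 0.0089, 0], [0, 0, 0]], [[-0.0019, 0.0094, 0], [0, 0, 0]], [[-0.0003, 0.0096, 0], [0, 0, 0]], [[0.0037, 0.0168, 0], [0, 0, 0]], [[0.0088, 0.0148, 0], [0, 0, 0]], [[0.0128, 0.0114, 0], [0, 0, 0]], [[0.0158, 0.0068, 0], [0, 0, 0]], [[0.0172, 0.0017, 0], [0, 0, 0]], [[0.0168, -0.0037, 0], [0, 0, 0]], [[0.0148, -0.0088, 0], [0, 0, 0]], [[0.0114, -0.0128, 0], [0, 0, 0]], [[0.0068, -0.0158, 0], [0, 0, 0]], [[0.0017, -0.0172, 0], [0, 0, 0]], [[-0.0037, -0.0168, 0], [0, 0, 0]], [[-0.0088, -0.0148, 0], [0, 0, 0]]])

```text
time: 5.78
tool_pos: [555.0, 30.8, 201.7]
tcp_rot: [3.14, 0.002, 1.571]
contact_force: [6.0, -6.2, -4.7]
grip_width: 27.5
finger_force: 30.0
```

```bash
python3 look.py; python3 mv.py 129.5 10x18
```

```text
5.775 [555.   30.8 201.7] [ 6.  -6.2 -4.7] [-1.1 -1.   0. ] 27.49111161618607
scene 5.775 turned 326.1 score 0.5
side 5.825 turned 5.7 score 0.65
[[[-0.0128, -0.0114, 0], [0, 0, 0]], [[-0.0158, -0.0068, 0], [0, 0, 0]], [[-0.0172, -0.0017, 0], [0, 0, 0]], [[-0.0168, 0.0037, 0], [0, 0, 0]], [[-0.0148, 0.0088, 0], [0, 0, 0]], [[-0.0114, 0.0128, 0], [0, 0, 0]], [[-0.0068, 0.0158, 0], [0, 0, 0]], [[-0.0017, 0.0172, 0], [0, 0, 0]], [[0.0037, 0.0168, 0], [0, 0, 0]], [[0.0088, 0.0148, 0], [0, 0, 0]]] end 309.5
```

```bash
cat >>h.py <<'E'
def hscore(n,im,degs):
    """handle likelihood per absolute yaw: loop outline bright against both its sides"""
    g=cv2.GaussianBlur(cv2.cvtColor(im,cv2.COLOR_RGB2GRAY),(0,0),.8).astype(np.float32);out=[]
    s=np.linspace(-1,1,21)
    def loop(w,z0,z1): # legs + top
        zz=np.linspace(z0,z1,12)
        return np.r_[np.c_[-w+0*zz,zz],np.c_[w*s,z1+0*s],np.c_[w+0*zz,zz]]
    def val(L,y):
        a=np.radians(y);e=np.array([np.cos(a),np.sin(a)]);t=np.array([-e[1],e[0]])
        P=np.c_[C+132*e+L[:,:1]*t,L[:,1]]
        uv=proj(cam(n),P).astype(np.float32)[None];return cv2.remap(g,uv,None,cv2.INTER_LINEAR)[0]
    for y in degs:
        m=val(loop(26,122,167),y);i=val(loop(17,122,156),y);o=val(loop(36,122,178),y)
        d1=np.log((m+5)/(i+5));d2=np.log((m+5)/(o+5))
        out.append(np.clip(d1,-.3,.3).mean()+np.clip(d2,-.3,.3).mean())
    return np.array(out)
E
cat >look.py <<'E'
from h import *
import sys
r=np.load('ref.npz');o=bot.get_obs()
print(round(o['time'],3),o['tool_pos'].round(1),o['contact_force'].round(1))
deg=np.arange(0,360,2)
for n in('scene','side'):
    t=bot.get_obs()['time'];im=bot.capture(n);cv2.imwrite(f'pics/l_{n}_{t:.2f}.png',im[:,:,::-1])
    c=corr(r[n],polar(n,im));pk=sorted([(-round(c[k],2),k) for k in range(360) if c[k]>c[k-1] and c[k]>c[(k+1)%360]])[:5]
    h=hscore(n,im,deg);j=np.argsort(-h)[:6]
    print(n,round(t,3),[((k+150-SP+14.5)%360,-s) for s,k in pk],'H',[(int(deg[q]),round(float(h[q]),2)) for q in j])
E
python3 - <<'E'
from h import *
deg=np.arange(0,360,2)
for n in('scene','side'):
    h=hscore(n,cv2.imread(f'pics/{n}0.png')[:,:,::-1].copy(),deg);print([(int(deg[q]),round(float(h[q]),2)) for q in np.argsort(-h)[:6]])
E
sed -i 's/(k+150-SP+14.5)%360/(k+164.5)%360/' look.py; python3 look.py
```

```text
[(156, 0.19), (24, 0.19), (158, 0.18), (2, 0.18), (146, 0.17), (0, 0.16)]
[(52, 0.22), (54, 0.19), (216, 0.16), (74, 0.13), (256, 0.12), (258, 0.12)]
5.875 [554.5  29.9 201.8] [ 2.3 -3.8 -4.4]
scene 5.875 [(140.5, np.float64(0.6)), (175.5, np.float64(0.29)), (210.5, np.float64(0.28)), (354.5, np.float64(0.25)), (282.5, np.float64(0.15))] H [(358, 0.22), (0, 0.21), (8, 0.19), (30, 0.19), (354, 0.18), (192, 0.17)]
side 5.925 [(144.5, np.float64(0.64)), (178.5, np.float64(0.57)), (208.5, np.float64(0.27)), (78.5, np.float64(-0.07)), (270.5, np.float64(-0.08))] H [(74, 0.34), (72, 0.31), (354, 0.3), (352, 0.28), (4, 0.27), (2, 0.26)]
```

```bash
python3 - <<'E'
import cv2,numpy as np
a=cv2.imread("pics/l_scene_5.88.png") if __import__('os').path.exists("pics/l_scene_5.88.png") else cv2.imread("pics/l_scene_5.87.png")
b=[cv2.imread(p) for p in __import__('glob').glob("pics/l_side_5.9*.png")][0]
cv2.imwrite("pics/c4.png",np.hstack([cv2.resize(a[200:350,240:380],(400,428),interpolation=3),cv2.resize(b[180:310,265:415],(400,347),interpolation=3)[:428] if 0 else cv2.resize(b[180:330,270:410],(400,428),interpolation=3)]))
E
```

```text
(no output)
```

View pics/c4.png

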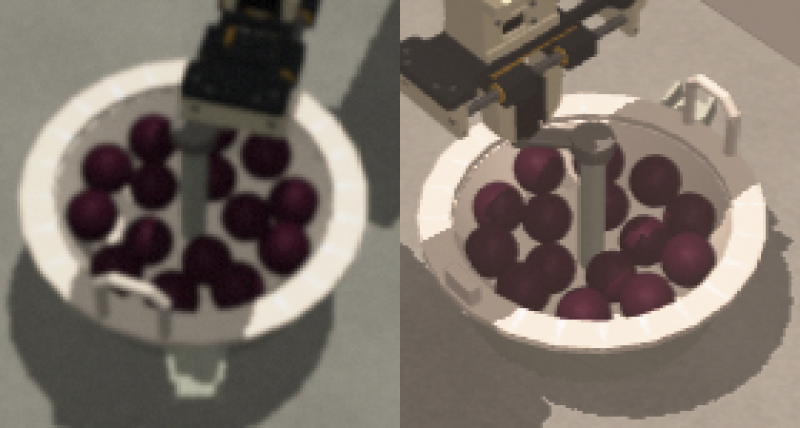

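```bash
cat >look.py <<'E'
from h import *
import sys
r=np.load('ref.npz');o=bot.get_obs()
print(round(o['time'],3),o['tool_pos'].round(1),o['contact_force'].round(1))
for n in sys.argv[1:] or('scene','side'):
    t=bot.get_obs()['time'];im=bot.capture(n);cv2.imwrite(f'pics/l_{n}_{t:.2f}.png',im[:,:,::-1])
    k,s=rot(r[n],polar(n,im));cand=(k+164.5+36*np.arange(10))%360
    h=np.array([hscore(n,im,c+np.arange(-6,7,2)).max() for c in cand]);c0=corr(r[n],polar(n,im));j=np.argsort(-h)[:4]
    print(n,round(t,3),'rel.spout',[(round((cand[q]-SP)%360,1),round(float(h[q]),2)) for q in j],round(s,2))
E
python3 mv.py 129.5 1x12 1x18 10x22;python3 - <<'E'
E
```

```text
[[[-0.0082, -0.008, 0], [0, 0, 0]], [[-0.0149, -0.0085, 0], [0, 0, 0]], [[-0.0207, -0.0035, 0], [0, 0, 0]], [[-0.0205, 0.0046, 0], [0, 0, 0]], [[-0.0173, 0.0118, 0], [0, 0, 0]], [[-0.0116, 0.0176, 0], [0, 0, 0]], [[-0.0042, 0.0205, 0], [0, 0, 0]], [[0.0038, 0.0207, 0], [0, 0, 0]], [[0.0113, 0.0177, 0], [0, 0, 0]], [[0.0171, 0.0121, 0], [0, 0, 0]], [[0.0204, 0.0049, 0], [0, 0, 0]], [[0.0208, -0.0031, 0], [0, 0, 0]]] end 19.5
```

servo_tool(deltas=[[[-0.0082, -0.008, 0], [0, 0, 0]], [[-0.0149, -0.0085, 0], [0, 0, 0]], [[-0.0207, -0.0035, 0], [0, 0, 0]], [[-0.0205, 0.0046, 0], [0, 0, 0]], [[-0.0173, 0.0118, 0], [0, 0, 0]], [[-0.0116, 0.0176, 0], [0, 0, 0]], [[-0.0042, 0.0205, 0], [0, 0, 0]], [[0.0038, 0.0207, 0], [0, 0, 0]], [[0.0113, 0.0177, 0], [0, 0, 0]], [[0.0171, 0.0121, 0], [0, 0, 0]], [[0.0204, 0.0049, 0], [0, 0, 0]], [[0.0208, -0.0031, 0], [0, 0, 0]]])

```text
time: 7.48
tool_pos: [642.8, 8.4, 201.7]
tcp_rot: [3.141, 0.0, 1.571]
contact_force: [-3.1, -1.2, 0.4]
grip_width: 27.8
finger_force: 30.0
```

```bash
python3 look.py; python3 mv.py 19.5 8x22
```

```text
7.475 [642.8   8.4 201.7] [-3.1 -1.2  0.4]
scene 7.475 rel.spout [(np.float64(104.1), 0.24), (np.float64(356.1), 0.18), (np.float64(320.1), 0.11), (np.float64(140.1), 0.08)] 0.66
side 7.525 rel.spout [(np.float64(110.4), 0.15), (np.float64(218.4), 0.12), (np.float64(182.4), 0.09), (np.float64(74.4), 0.06)] 0.63
[[[0.018, -0.0106, 0], [0, 0, 0]], [[0.0128, -0.0167, 0], [0, 0, 0]], [[0.0056, -0.0202, 0], [0, 0, 0]], [[-0.0023, -0.0208, 0], [0, 0, 0]], [[-0.0101, -0.0185, 0], [0, 0, 0]], [[-0.0162, -0.0133, 0], [0, 0, 0]], [[-0.02, -0.0063, 0], [0, 0, 0]], [[-0.0209, 0.0016, 0], [0, 0, 0]]] end 195.5
```

servo_tool(deltas=[[[0.018, -0.0106, 0], [0, 0, 0]], [[0.0128, -0.0167, 0], [0, 0, 0]], [[0.0056, -0.0202, 0], [0, 0, 0]], [[-0.0023, -0.0208, 0], [0, 0, 0]], [[-0.0101, -0.0185, 0], [0, 0, 0]], [[-0.0162, -0.0133, 0], [0, 0, 0]], [[-0.02, -0.0063, 0], [0, 0, 0]], [[-0.0209, 0.0016, 0], [0, 0, 0]]])

```text
time: 8.57
tool_pos: [537.7, -26.4, 201.8]
tcp_rot: [3.14, -0.0, 1.571]
contact_force: [10.3, 3.2, -9.1]
grip_width: 27.5
finger_force: 30.0
```

```bash
cat >fit.py <<'E'
from sim import *
from scipy.optimize import least_squares
obs=[(3.175,171.9),(3.225,173.5),(5.775,332),(5.875,341.5),(5.925,345.5),(7.475,464.1),(7.525,470.4),(8.575,560.3),(8.625,565)]
try:
    from more import obs2,segs2; obs=obs+obs2; segs=segs+segs2
except ImportError: pass
t=np.array([o[0] for o in obs]);y=np.radians([o[1] for o in obs])
def res(p,on,lag):
    q=[p[0],p[1],.003,p[2],on];T,th,v=run(q,segs,np.radians(150)+p[3],lag)
    return np.r_[(np.interp(t,T,th)-y)/.035,(p[0]/.015-1)/.25,(p[1]/.013-1)/.15,(p[2]-.010)/.005,p[3]/.03]
best=None
for on in np.arange(np.radians(160),np.radians(510),.5):
  for lag in(.03,.08):
    f=least_squares(res,[.015,.013,.009,0],args=(on,lag),diff_step=1e-3)
    if best is None or f.cost<best[0]: best=(f.cost,on,lag,f.x,f.fun)
if __name__=='__main__':
    print(best)
    I,c,f2,_=best[3];T,th,v=run([I,c,.003,f2,best[1]],segs,np.radians(150),best[2]);print('rpm now',v[-1]*9.549,'deg',np.degrees(th[-1]))
    w=2.094;print('crank deg/row for 20rpm',np.degrees(w+(.003*w+.003+f2)/c)*.125)
E
python3 fit.py
```

```text
(np.float64(0.3910431566252107), np.float64(5.792526803190928), 0.03, array([0.01386139, 0.01307721, 0.00907873, 0.00728182]), array([-0.2235845 , -0.10236853,  0.09482299, -0.11505499, -0.10865178,
        0.65356894, -0.22477373, -0.07990528, -0.12998934, -0.30362979,
        0.03959526, -0.18425426,  0.24272737]))
rpm now 13.702663062391123 deg 568.7380228970246
crank deg/row for 20rpm 25.052757490800655sim.py:18: RuntimeWarning: overflow encountered in exp
  f=f1+f2/(1+np.exp(-(x-on)/.05));q=c*(wc[i]-u)-.003*u
```

```bash
python3 mv.py 195.5 1x26 4x30 7x25; cat > more.py <<'E'
obs2=[];segs2=[(1,26),(4,30),(7,25)]
E
python3 fit.py 2>&1 | grep now
```

```text
[[[-0.0217, 0.0118, 0], [0, 0, 0]], [[-0.0158, 0.0237, 0], [0, 0, 0]], [[-0.0017, 0.0285, 0], [0, 0, 0]], [[0.0127, 0.0254, 0], [0, 0, 0]], [[0.0237, 0.0158, 0], [0, 0, 0]], [[0.0237, 0.0024, 0], [0, 0, 0]], [[0.0225, -0.0077, 0], [0, 0, 0]], [[0.0172, -0.0165, 0], [0, 0, 0]], [[0.0085, -0.0223, 0], [0, 0, 0]], [[-0.0017, -0.0237, 0], [0, 0, 0]], [[-0.0115, -0.0208, 0], [0, 0, 0]], [[-0.0193, -0.014, 0], [0, 0, 0]]] end 156.5
rpm now 19.606579517839293 deg 730.0249950293286
```

servo_tool(deltas=[[[-0.0217, 0.0118, 0], [0, 0, 0]], [[-0.0158, 0.0237, 0], [0, 0, 0]], [[-0.0017, 0.0285, 0], [0, 0, 0]], [[0.0127, 0.0254, 0], [0, 0, 0]], [[0.0237, 0.0158, 0], [0, 0, 0]], [[0.0237, 0.0024, 0], [0, 0, 0]], [[0.0225, -0.0077, 0], [0, 0, 0]], [[0.0172, -0.0165, 0], [0, 0, 0]], [[0.0085, -0.0223, 0], [0, 0, 0]], [[-0.0017, -0.0237, 0], [0, 0, 0]], [[-0.0115, -0.0208, 0], [0, 0, 0]], [[-0.0193, -0.014, 0], [0, 0, 0]]])

```text
time: 10.18
tool_pos: [539.8, 10.2, 201.8]
tcp_rot: [3.139, 0.001, 1.572]
contact_force: [12.1, -5.7, -8.9]
grip_width: 27.8
finger_force: 30.0
```

```bash
python3 look.py scene; python3 mv.py 156.5 1x26 19x25
```

```text
10.175 [539.8  10.2 201.8] [12.1 -5.7 -8.9]
scene 10.175 rel.spout [(np.float64(5.4), 0.32), (np.float64(293.4), 0.09), (np.float64(185.4), 0.09), (np.float64(77.4), 0.05)] 0.8
[[[-0.0243, -0.0045, 0], [0, 0, 0]], [[-0.023, 0.0061, 0], [0, 0, 0]], [[-0.0182, 0.0153, 0], [0, 0, 0]], [[-0.0101, 0.0216, 0], [0, 0, 0]], [[0, 0.0238, 0], [0, 0, 0]], [[0.0101, 0.0216, 0], [0, 0, 0]], [[0.0182, 0.0153, 0], [0, 0, 0]], [[0.023, 0.0061, 0], [0, 0, 0]], [[0.0234, -0.0041, 0], [0, 0, 0]], [[0.0196, -0.0136, 0], [0, 0, 0]], [[0.0119, -0.0207, 0], [0, 0, 0]], [[0.002, -0.0237, 0], [0, 0, 0]], [[-0.0081, -0.0224, 0], [0, 0, 0]], [[-0.0168, -0.0168, 0], [0, 0, 0]], [[-0.0224, -0.0081, 0], [0, 0, 0]], [[-0.0237, 0.002, 0], [0, 0, 0]], [[-0.0207, 0.0119, 0], [0, 0, 0]], [[-0.0136, 0.0196, 0], [0, 0, 0]], [[-0.0041, 0.0234, 0], [0, 0, 0]], [[0.0061, 0.023, 0], [0, 0, 0]]] end 297.5
```

```bash
cat > more.py <<'E'
obs2=[(10.175,725.4)];segs2=[(1,26),(4,30),(7,25),(1,None)]
E
python3 fit.py 2>/dev/null; python3 mv.py 156.5 2x28 18x25.5
```

```text
(np.float64(1.2578629771670538), np.float64(5.792526803190928), 0.03, array([0.01543459, 0.01390294, 0.0104249 , 0.01173088]), array([-0.27704702, -0.16321801,  0.18937954,  0.00635612,  0.03469245,
        0.61423534, -0.29236959, -0.67026   , -0.75017819,  0.71587101,
        0.11589081,  0.46304857,  0.08497907,  0.3910294 ]))
rpm now 18.826595494504776 deg 732.1908414232756
crank deg/row for 20rpm 25.148993837659486
[[[-0.0262, -0.0044, 0], [0, 0, 0]], [[-0.0253, 0.0084, 0], [0, 0, 0]], [[-0.017, 0.0173, 0], [0, 0, 0]], [[-0.008, 0.0229, 0], [0, 0, 0]], [[0.0026, 0.0241, 0], [0, 0, 0]], [[0.0128, 0.0207, 0], [0, 0, 0]], [[0.0204, 0.0131, 0], [0, 0, 0]], [[0.0241, 0.003, 0], [0, 0, 0]], [[0.023, -0.0076, 0], [0, 0, 0]], [[0.0176, -0.0167, 0], [0, 0, 0]], [[0.0086, -0.0227, 0], [0, 0, 0]], [[-0.002, -0.0242, 0], [0, 0, 0]], [[-0.0123, -0.021, 0], [0, 0, 0]], [[-0.02, -0.0137, 0], [0, 0, 0]], [[-0.024, -0.0037, 0], [0, 0, 0]], [[-0.0233, 0.007, 0], [0, 0, 0]], [[-0.018, 0.0164, 0], [0, 0, 0]], [[-0.0091, 0.0224, 0], [0, 0, 0]], [[0.0013, 0.0243, 0], [0, 0, 0]], [[0.0117, 0.0212, 0], [0, 0, 0]]] end 311.5
```

servo_tool(deltas=[[[-0.0262, -0.0044, 0], [0, 0, 0]], [[-0.0253, 0.0084, 0], [0, 0, 0]], [[-0.017, 0.0173, 0], [0, 0, 0]], [[-0.008, 0.0229, 0], [0, 0, 0]], [[0.0026, 0.0241, 0], [0, 0, 0]], [[0.0128, 0.0207, 0], [0, 0, 0]], [[0.0204, 0.0131, 0], [0, 0, 0]], [[0.0241, 0.003, 0], [0, 0, 0]], [[0.023, -0.0076, 0], [0, 0, 0]], [[0.0176, -0.0167, 0], [0, 0, 0]], [[0.0086, -0.0227, 0], [0, 0, 0]], [[-0.002, -0.0242, 0], [0, 0, 0]], [[-0.0123, -0.021, 0], [0, 0, 0]], [[-0.02, -0.0137, 0], [0, 0, 0]], [[-0.024, -0.0037, 0], [0, 0, 0]], [[-0.0233, 0.007, 0], [0, 0, 0]], [[-0.018, 0.0164, 0], [0, 0, 0]], [[-0.0091, 0.0224, 0], [0, 0, 0]], [[0.0013, 0.0243, 0], [0, 0, 0]], [[0.0117, 0.0212, 0], [0, 0, 0]]])

```text
time: 12.72
tool_pos: [626.9, -53.3, 201.7]
tcp_rot: [-3.141, 0.002, 1.569]
contact_force: [-1.4, -0.2, -1.0]
grip_width: 27.9
finger_force: 30.0
```

```bash
python3 look.py scene;  cat > more.py <<'E'
obs2=[(10.175,725.4)];segs2=[(1,26),(4,30),(7,25),(1,None),(2,28),(18,25.5),(1,None)]
E
python3 fit.py 2>/dev/null|tail -2
```

```text
12.725 [626.9 -53.3 201.7] [-1.4 -0.2 -1. ]
scene 12.725 rel.spout [(np.float64(230.6), 0.28), (np.float64(194.6), 0.22), (np.float64(14.6), 0.2), (np.float64(302.6), 0.16)] 0.68
rpm now 19.676057702708558 deg 1035.1170014655418
crank deg/row for 20rpm 25.148993837659486
```

```bash
python3 - <<'E'
import cv2,glob
a=cv2.imread(glob.glob("pics/l_scene_12.7*.png")[0]);cv2.imwrite("pics/c5.png",cv2.resize(a[200:350,235:385],(500,500),interpolation=3))
E
```

```text
(no output)
```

View pics/c5.png

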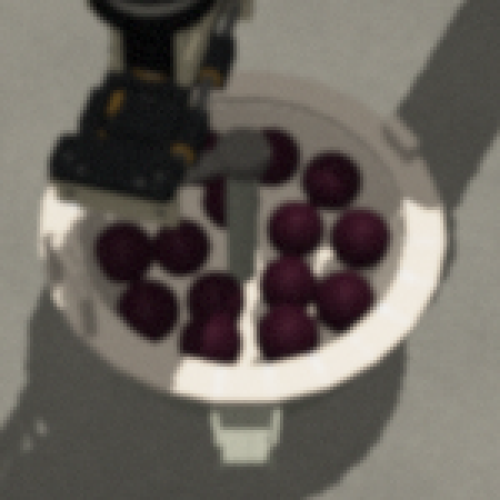

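```bash
python3 - <<'E'
from h import *
S=cam('scene')
for u,z in(((400,138),121),((48,255),112),((88,330),112),((55,240),171),((88,305),171)):
    v=ray(S,(235+u[0]*.3,200+u[1]*.3),z)[:2]-C;print(np.hypot(*v),(np.degrees(np.arctan2(v[1],v[0]))-SP)%360)
E
```

```text
133.171040637772 119.72312811976752
133.83818876073067 283.3164266493818
134.03763215983943 312.3584628478009
131.90617805238222 296.61302148005905
142.96208992220173 319.1327357633251
```

```bash
cat > more.py <<'E'
obs2=[(10.175,725.4),(12.725,1021.5)];segs2=[(1,26),(4,30),(7,25),(1,None),(2,28),(18,25.5),(1,None),(1,29),(31,26)]
E
python3 fit.py 2>/dev/null;python3 mv.py 311.5 1x29 19x26; python3 mv.py 114.5 12x26
```

```text
(np.float64(3.773550394905706), np.float64(5.792526803190928), 0.03, array([0.01628479, 0.01443358, 0.01143363, 0.01196254]), array([-0.29972421, -0.18521889,  0.50979788,  0.33968161,  0.37515435,
        0.59213424, -0.33898011, -1.23642381, -1.34360144, -0.78979158,
        1.25879244,  0.34261187,  0.73517114,  0.28672557,  0.39875122]))
rpm now 20.771198304731435 deg 1519.1345924549078
crank deg/row for 20rpm 25.27630529389244
[[[0.0228, 0.0154, 0], [0, 0, 0]], [[0.0246, 0.0028, 0], [0, 0, 0]], [[0.0234, -0.0082, 0], [0, 0, 0]], [[0.0173, -0.0177, 0], [0, 0, 0]], [[0.0078, -0.0234, 0], [0, 0, 0]], [[-0.0032, -0.0246, 0], [0, 0, 0]], [[-0.0136, -0.0206, 0], [0, 0, 0]], [[-0.0214, -0.0126, 0], [0, 0, 0]], [[-0.0246, -0.0019, 0], [0, 0, 0]], [[-0.0231, 0.0091, 0], [0, 0, 0]], [[-0.0167, 0.0182, 0], [0, 0, 0]], [[-0.007, 0.0237, 0], [0, 0, 0]], [[0.0041, 0.0244, 0], [0, 0, 0]], [[0.0144, 0.0202, 0], [0, 0, 0]], [[0.0217, 0.0118, 0], [0, 0, 0]], [[0.0247, 0.0011, 0], [0, 0, 0]], [[0.0227, -0.0099, 0], [0, 0, 0]], [[0.0161, -0.0188, 0], [0, 0, 0]], [[0.0062, -0.024, 0], [0, 0, 0]], [[-0.005, -0.0242, 0], [0, 0, 0]]] end 114.5
[[[-0.015, -0.0196, 0], [0, 0, 0]], [[-0.0222, -0.0111, 0], [0, 0, 0]], [[-0.0247, -0.0002, 0], [0, 0, 0]], [[-0.0223, 0.0107, 0], [0, 0, 0]], [[-0.0154, 0.0193, 0], [0, 0, 0]], [[-0.0054, 0.0242, 0], [0, 0, 0]], [[0.0058, 0.024, 0], [0, 0, 0]], [[0.0157, 0.0191, 0], [0, 0, 0]], [[0.0225, 0.0103, 0], [0, 0, 0]], [[0.0248, -0.0007, 0], [0, 0, 0]], [[0.0219, -0.0114, 0], [0, 0, 0]], [[0.0147, -0.0199, 0], [0, 0, 0]]] end 66.5
```

servo_tool(deltas=[[[0.0228, 0.0154, 0], [0, 0, 0]], [[0.0246, 0.0028, 0], [0, 0, 0]], [[0.0234, -0.0082, 0], [0, 0, 0]], [[0.0173, -0.0177, 0], [0, 0, 0]], [[0.0078, -0.0234, 0], [0, 0, 0]], [[-0.0032, -0.0246, 0], [0, 0, 0]], [[-0.0136, -0.0206, 0], [0, 0, 0]], [[-0.0214, -0.0126, 0], [0, 0, 0]], [[-0.0246, -0.0019, 0], [0, 0, 0]], [[-0.0231, 0.0091, 0], [0, 0, 0]], [[-0.0167, 0.0182, 0], [0, 0, 0]], [[-0.007, 0.0237, 0], [0, 0, 0]], [[0.0041, 0.0244, 0], [0, 0, 0]], [[0.0144, 0.0202, 0], [0, 0, 0]], [[0.0217, 0.0118, 0], [0, 0, 0]], [[0.0247, 0.0011, 0], [0, 0, 0]], [[0.0227, -0.0099, 0], [0, 0, 0]], [[0.0161, -0.0188, 0], [0, 0, 0]], [[0.0062, -0.024, 0], [0, 0, 0]], [[-0.005, -0.0242, 0], [0, 0, 0]]])

```text
time: 15.28
tool_pos: [565.8, 38.6, 201.7]
tcp_rot: [-3.141, 0.003, 1.573]
contact_force: [7.4, -14.1, -5.5]
grip_width: 27.5
finger_force: 30.0
```

servo_tool(deltas=[[[-0.015, -0.0196, 0], [0, 0, 0]], [[-0.0222, -0.0111, 0], [0, 0, 0]], [[-0.0247, -0.0002, 0], [0, 0, 0]], [[-0.0223, 0.0107, 0], [0, 0, 0]], [[-0.0154, 0.0193, 0], [0, 0, 0]], [[-0.0054, 0.0242, 0], [0, 0, 0]], [[0.0058, 0.024, 0], [0, 0, 0]], [[0.0157, 0.0191, 0], [0, 0, 0]], [[0.0225, 0.0103, 0], [0, 0, 0]], [[0.0248, -0.0007, 0], [0, 0, 0]], [[0.0219, -0.0114, 0], [0, 0, 0]], [[0.0147, -0.0199, 0], [0, 0, 0]]])

```text
time: 16.77
tool_pos: [611.0, 40.5, 201.6]
tcp_rot: [-3.14, 0.0, 1.572]
contact_force: [-2.1, -6.9, 0.4]
grip_width: 27.7
finger_force: 30.0
```

```bash
python3 look.py
```

```text
16.775 [611.   40.5 201.6] [-2.1 -6.9  0.4]
scene 16.775 rel.spout [(np.float64(356.4), 0.22), (np.float64(68.4), 0.1), (np.float64(140.4), 0.1), (np.float64(320.4), 0.06)] 0.75
side 16.825 rel.spout [(np.float64(75.8), 0.21), (np.float64(219.8), 0.16), (np.float64(39.8), 0.13), (np.float64(147.8), 0.07)] 0.89
```

```bash
python3 - <<'E'
import cv2,glob,numpy as np
from h import *
a=cv2.imread(glob.glob("pics/l_scene_16.7*.png")[0]);b=cv2.imread(glob.glob("pics/l_side_16.8*.png")[0])
r=np.load('ref.npz')
for n,i in(('scene',a),('side',b)):print((rot(r[n],polar(n,i[:,:,::-1].copy()))[0]+150)%360)
cv2.imwrite("pics/c6.png",np.hstack([cv2.resize(a[200:350,235:385],(400,400),interpolation=3),cv2.resize(b[175:325,265:415],(400,400),interpolation=3)]))
E
```

```text
140.40945060035148
147.80806439675456
```

View pics/c6.png

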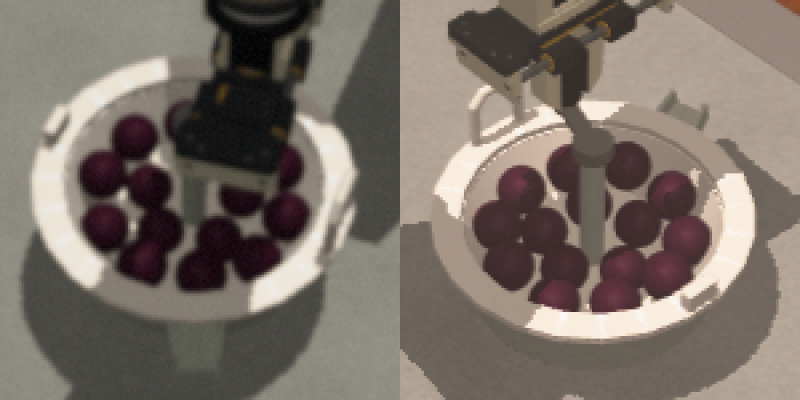

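```bash
cat > more.py <<'E'
obs2=[(10.175,725.4),(12.725,1021.5),(16.775,1508.6),(16.825,1515.5)];segs2=[(1,26),(4,30),(7,25),(1,None),(2,28),(18,25.5),(1,None),(1,29),(31,26),(2,None),(2,28),(18,26)]
E
python3 fit.py 2>/dev/null;python3 mv.py 66.5 2x28 18x26
```

```text
(np.float64(5.0239674517114885), np.float64(6.292526803190928), 0.08, array([0.01023421, 0.01139727, 0.00774989, 0.01463791]), array([-0.17190692, -0.02718231, -0.83871425, -0.85236829, -0.64166094,
        1.74745385,  0.88093661,  0.01995431, -0.06460273,  0.75952467,
        0.74821673, -0.24153633, -0.64452786, -1.2708773 , -0.8219117 ,
       -0.45002228,  0.48793039]))
rpm now 20.222888673790177 deg 1811.5803906526535
crank deg/row for 20rpm 25.699899403659913
[[[0.0044, -0.0262, 0], [0, 0, 0]], [[-0.0084, -0.0253, 0], [0, 0, 0]], [[-0.0177, -0.0173, 0], [0, 0, 0]], [[-0.0234, -0.0078, 0], [0, 0, 0]], [[-0.0246, 0.0032, 0], [0, 0, 0]], [[-0.0206, 0.0136, 0], [0, 0, 0]], [[-0.0126, 0.0214, 0], [0, 0, 0]], [[-0.0019, 0.0246, 0], [0, 0, 0]], [[0.0091, 0.0231, 0], [0, 0, 0]], [[0.0182, 0.0167, 0], [0, 0, 0]], [[0.0237, 0.007, 0], [0, 0, 0]], [[0.0244, -0.0041, 0], [0, 0, 0]], [[0.0202, -0.0144, 0], [0, 0, 0]], [[0.0118, -0.0217, 0], [0, 0, 0]], [[0.0011, -0.0247, 0], [0, 0, 0]], [[-0.0099, -0.0227, 0], [0, 0, 0]], [[-0.0188, -0.0161, 0], [0, 0, 0]], [[-0.024, -0.0062, 0], [0, 0, 0]], [[-0.0242, 0.005, 0], [0, 0, 0]], [[-0.0196, 0.015, 0], [0, 0, 0]]] end 230.5
```

servo_tool(deltas=[[[0.0044, -0.0262, 0], [0, 0, 0]], [[-0.0084, -0.0253, 0], [0, 0, 0]], [[-0.0177, -0.0173, 0], [0, 0, 0]], [[-0.0234, -0.0078, 0], [0, 0, 0]], [[-0.0246, 0.0032, 0], [0, 0, 0]], [[-0.0206, 0.0136, 0], [0, 0, 0]], [[-0.0126, 0.0214, 0], [0, 0, 0]], [[-0.0019, 0.0246, 0], [0, 0, 0]], [[0.0091, 0.0231, 0], [0, 0, 0]], [[0.0182, 0.0167, 0], [0, 0, 0]], [[0.0237, 0.007, 0], [0, 0, 0]], [[0.0244, -0.0041, 0], [0, 0, 0]], [[0.0202, -0.0144, 0], [0, 0, 0]], [[0.0118, -0.0217, 0], [0, 0, 0]], [[0.0011, -0.0247, 0], [0, 0, 0]], [[-0.0099, -0.0227, 0], [0, 0, 0]], [[-0.0188, -0.0161, 0], [0, 0, 0]], [[-0.024, -0.0062, 0], [0, 0, 0]], [[-0.0242, 0.005, 0], [0, 0, 0]], [[-0.0196, 0.015, 0], [0, 0, 0]]])

```text
time: 19.38
tool_pos: [554.7, -53.3, 201.7]
tcp_rot: [-3.141, -0.001, 1.571]
contact_force: [6.0, 7.7, -4.6]
grip_width: 27.2
finger_force: 30.0
```

```bash
python3 look.py; cat > more.py <<'E'
obs2=[(10.175,725.4),(12.725,1021.5),(16.775,1508.6),(16.825,1515.5)];segs2=[(1,26),(4,30),(7,25),(1,None),(2,28),(18,25.5),(1,None),(1,29),(31,26),(2,None),(2,28),(18,26),(2,None)]
E
cat > stop.py <<'E'
from fit import *
import sys
I,c,f2,_=best[3]
pl=[tuple(map(float,s.split('x'))) for s in sys.argv[1:]];pl=[(int(a),b or None) for a,b in pl]
for q in([I,c,.003,f2,best[1]],[.0155,.0139,.003,.0105,5.8],[.0163,.01443,.003,.0114,5.8]):
    T,th,v=run(q,segs+pl,np.radians(150),best[2]);n=len(run(q,segs,np.radians(150),best[2])[0])
    print('now',np.degrees(th[n-1])%360,v[n-1]*9.55,'end +',np.degrees(th[-1]-th[n-1]),'rpm',v[-1]*9.55)
E
python3 stop.py 1x20 1x16 10x13  2>/dev/null
```

```text
19.375 [554.7 -53.3 201.7] [ 6.   7.7 -4.6]
scene 19.375 rel.spout [(np.float64(12.3), 0.27), (np.float64(300.3), 0.08), (np.float64(120.3), 0.08), (np.float64(48.3), 0.04)] 0.79
side 19.425 rel.spout [(np.float64(17.0), 0.24), (np.float64(233.0), 0.16), (np.float64(53.0), 0.13), (np.float64(341.0), 0.05)] 0.58
now 23.660790562789316 19.472712145640156 end + 108.24349669745378 rpm 8.23461167690725
now 43.97924970410304 20.124320084314995 end + 120.00525047285191 rpm 9.348913541906533
now 37.785737684142305 20.051702629393542 end + 119.62013694711312 rpm 9.285319112335097
```

```bash
sed -i 's/(16.825,1515.5)/(16.825,1515.5),(19.375,1812.3),(19.425,1817.0)/' more.py; python3 stop.py 1x20 18x14  2>/dev/null; python3 mv.py 230.5 1x20 18x14
```

```text
now 23.406263122504015 19.46323595881655 end + 154.72664617256277 rpm 8.040671876739838
now 43.97924970410304 20.124320084314995 end + 170.58542627747252 rpm 8.623320147611654
now 37.785737684142305 20.051702629393542 end + 169.71950381353574 rpm 8.516181285970747
[[[-0.0094, 0.0166, 0], [0, 0, 0]], [[-0.0029, 0.0131, 0], [0, 0, 0]], [[0.0003, 0.0134, 0], [0, 0, 0]], [[0.0036, 0.0129, 0], [0, 0, 0]], [[0.0066, 0.0117, 0], [0, 0, 0]], [[0.0092, 0.0097, 0], [0, 0, 0]], [[0.0113, 0.0072, 0], [0, 0, 0]], [[0.0127, 0.0043, 0], [0, 0, 0]], [[0.0134, 0.001, 0], [0, 0, 0]], [[0.0132, -0.0022, 0], [0, 0, 0]], [[0.0123, -0.0053, 0], [0, 0, 0]], [[0.0107, -0.0082, 0], [0, 0, 0]], [[0.0083, -0.0105, 0], [0, 0, 0]], [[0.0056, -0.0122, 0], [0, 0, 0]], [[0.0024, -0.0131, 0], [0, 0, 0]], [[-0.0008, -0.0134, 0], [0, 0, 0]], [[-0.0041, -0.0128, 0], [0, 0, 0]], [[-0.007, -0.0114, 0], [0, 0, 0]], [[-0.0095, -0.0094, 0], [0, 0, 0]]] end 142.5
```

servo_tool(deltas=[[[-0.0094, 0.0166, 0], [0, 0, 0]], [[-0.0029, 0.0131, 0], [0, 0, 0]], [[0.0003, 0.0134, 0], [0, 0, 0]], [[0.0036, 0.0129, 0], [0, 0, 0]], [[0.0066, 0.0117, 0], [0, 0, 0]], [[0.0092, 0.0097, 0], [0, 0, 0]], [[0.0113, 0.0072, 0], [0, 0, 0]], [[0.0127, 0.0043, 0], [0, 0, 0]], [[0.0134, 0.001, 0], [0, 0, 0]], [[0.0132, -0.0022, 0], [0, 0, 0]], [[0.0123, -0.0053, 0], [0, 0, 0]], [[0.0107, -0.0082, 0], [0, 0, 0]], [[0.0083, -0.0105, 0], [0, 0, 0]], [[0.0056, -0.0122, 0], [0, 0, 0]], [[0.0024, -0.0131, 0], [0, 0, 0]], [[-0.0008, -0.0134, 0], [0, 0, 0]], [[-0.0041, -0.0128, 0], [0, 0, 0]], [[-0.007, -0.0114, 0], [0, 0, 0]], [[-0.0095, -0.0094, 0], [0, 0, 0]]])

```text
time: 21.85
tool_pos: [546.6, 21.4, 201.7]
tcp_rot: [3.141, 0.0, 1.571]
contact_force: [5.4, -3.3, -3.6]
grip_width: 27.4
finger_force: 30.0
```

```bash
python3 look.py; python3 mv.py 142.5 12x14
```

```text
21.85 [546.6  21.4 201.7] [ 5.4 -3.3 -3.6]
scene 21.85 rel.spout [(np.float64(4.1), 0.28), (np.float64(184.1), 0.19), (np.float64(328.1), 0.09), (np.float64(292.1), 0.07)] 0.59
side 21.9 rel.spout [(np.float64(186.6), 0.31), (np.float64(6.6), 0.09), (np.float64(150.6), 0.09), (np.float64(114.6), 0.05)] 0.59
[[[-0.0116, -0.0068, 0], [0, 0, 0]], [[-0.0128, -0.0038, 0], [0, 0, 0]], [[-0.0134, -0.0006, 0], [0, 0, 0]], [[-0.0132, 0.0026, 0], [0, 0, 0]], [[-0.0121, 0.0058, 0], [0, 0, 0]], [[-0.0103, 0.0085, 0], [0, 0, 0]], [[-0.008, 0.0108, 0], [0, 0, 0]], [[-0.0051, 0.0124, 0], [0, 0, 0]], [[-0.002, 0.0133, 0], [0, 0, 0]], [[0.0013, 0.0133, 0], [0, 0, 0]], [[0.0045, 0.0126, 0], [0, 0, 0]], [[0.0074, 0.0112, 0], [0, 0, 0]]] end 310.5
```

servo_tool(deltas=[[[-0.0116, -0.0068, 0], [0, 0, 0]], [[-0.0128, -0.0038, 0], [0, 0, 0]], [[-0.0134, -0.0006, 0], [0, 0, 0]], [[-0.0132, 0.0026, 0], [0, 0, 0]], [[-0.0121, 0.0058, 0], [0, 0, 0]], [[-0.0103, 0.0085, 0], [0, 0, 0]], [[-0.008, 0.0108, 0], [0, 0, 0]], [[-0.0051, 0.0124, 0], [0, 0, 0]], [[-0.002, 0.0133, 0], [0, 0, 0]], [[0.0013, 0.0133, 0], [0, 0, 0]], [[0.0045, 0.0126, 0], [0, 0, 0]], [[0.0074, 0.0112, 0], [0, 0, 0]]])

```text
time: 23.45
tool_pos: [627.0, -53.4, 201.7]
tcp_rot: [-3.14, 0.0, 1.571]
contact_force: [-1.9, 1.1, 1.8]
grip_width: 27.5
finger_force: 30.0
```

```bash
python3 look.py; sed -i 's/(19.425,1817.0)/(19.425,1817.0),(21.85,1984.1),(21.9,1986.6)/;s/(18,26),(2,None)/(18,26),(2,None),(1,20),(18,14),(2,None),(12,14),(2,None)/' more.py; python3 fit.py 2>/dev/null;  python3 stop.py 10x13 10x0  2>/dev/null
```

```text
23.45 [627.  -53.4 201.7] [-1.9  1.1  1.8]
scene 23.45 rel.spout [(np.float64(182.9), 0.28), (np.float64(254.9), 0.22), (np.float64(2.9), 0.2), (np.float64(290.9), 0.1)] 0.61
side 23.5 rel.spout [(np.float64(256.3), 0.3), (np.float64(4.3), 0.24), (np.float64(184.3), 0.11), (np.float64(220.3), 0.1)] 0.49
(np.float64(6.290461562812371), np.float64(6.292526803190928), 0.08, array([0.01166862, 0.01202796, 0.00861664, 0.02838334]), array([-0.1423549 , -0.01699509, -1.1289129 , -1.13104202, -0.89990075,
        1.97882436,  1.10212907,  0.22384377,  0.12835836,  0.34923597,
        0.31207747, -0.24019334, -0.6360188 ,  0.26373419,  0.95034512,
       -0.39060227, -0.42851435, -0.88836771, -0.49848105, -0.27667157,
        0.9461113 ]))
rpm now 6.983279857959362 deg 2053.9380901661793
crank deg/row for 20rpm 25.654801413407956
now 253.93809016617934 6.984011168029313 end + 56.20379013820028 rpm 0.5752488889895729
now 289.9211749059082 7.231555870691739 end + 59.42118560485972 rpm 1.2757386446893777
now 281.5352172635394 7.082949525973047 end + 57.862286271006354 rpm 1.1562128250205796
```

```bash
python3 stop.py 12x13  2>/dev/null; python3 mv.py 310.5 12x13
```

```text
now 253.93809016617934 6.984011168029313 end + 54.720631082369884 rpm 6.345286379252532
now 289.9211749059082 7.231555870691739 end + 56.85374925202269 rpm 6.492895326182822
now 281.5352172635394 7.082949525973047 end + 55.469648309897565 rpm 6.328323674177973
[[[0.0091, 0.0085, 0], [0, 0, 0]], [[0.0108, 0.0062, 0], [0, 0, 0]], [[0.0119, 0.0037, 0], [0, 0, 0]], [[0.0124, 0.0008, 0], [0, 0, 0]], [[0.0123, -0.0019, 0], [0, 0, 0]], [[0.0115, -0.0047, 0], [0, 0, 0]], [[0.0102, -0.0071, 0], [0, 0, 0]], [[0.0084, -0.0093, 0], [0, 0, 0]], [[0.006, -0.0109, 0], [0, 0, 0]], [[0.0034, -0.0119, 0], [0, 0, 0]], [[0.0007, -0.0125, 0], [0, 0, 0]], [[-0.0022, -0.0122, 0], [0, 0, 0]]] end 106.5
```

servo_tool(deltas=[[[0.0091, 0.0085, 0], [0, 0, 0]], [[0.0108, 0.0062, 0], [0, 0, 0]], [[0.0119, 0.0037, 0], [0, 0, 0]], [[0.0124, 0.0008, 0], [0, 0, 0]], [[0.0123, -0.0019, 0], [0, 0, 0]], [[0.0115, -0.0047, 0], [0, 0, 0]], [[0.0102, -0.0071, 0], [0, 0, 0]], [[0.0084, -0.0093, 0], [0, 0, 0]], [[0.006, -0.0109, 0], [0, 0, 0]], [[0.0034, -0.0119, 0], [0, 0, 0]], [[0.0007, -0.0125, 0], [0, 0, 0]], [[-0.0022, -0.0122, 0], [0, 0, 0]]])

```text
time: 25.05
tool_pos: [574.2, 41.1, 201.7]
tcp_rot: [-3.141, 0.0, 1.571]
contact_force: [0.5, -1.4, -1.4]
grip_width: 27.6
finger_force: 30.0
```

```bash
python3 look.py; sed -i 's/(21.9,1986.6)/(21.9,1986.6),(23.45,2054.9),(23.5,2056.3)/;s/(12,14),(2,None)/(12,14),(2,None),(12,13),(2,None)/' more.py; for n in 4 5 6 7 8; do echo $n;python3 stop.py ${n}x13 10x0  2>/dev/null;done
```

```text
25.05 [574.2  41.1 201.7] [ 0.5 -1.4 -1.4]
scene 25.05 rel.spout [(np.float64(135.1), 0.19), (np.float64(315.1), 0.17), (np.float64(171.1), 0.14), (np.float64(63.1), 0.07)] 0.65
side 25.1 rel.spout [(np.float64(317.0), 0.22), (np.float64(209.0), 0.18), (np.float64(137.0), 0.09), (np.float64(29.0), 0.09)] 0.64
4
now 314.425041727618 6.030817604600495 end + 24.794469238501776 rpm 0.22927485408497558
now 350.6516938467021 6.1985950542596 end + 26.554072713708273 rpm 0.7982551044718642
now 340.7830125949449 6.037366092114881 end + 25.651430871325104 rpm 0.672875355237406
5
now 314.425041727618 6.030817604600495 end + 29.293334196989473 rpm 0.31000004533604053
now 350.6516938467021 6.1985950542596 end + 31.119234381799558 rpm 0.8724514799351372
now 340.7830125949449 6.037366092114881 end + 30.087501634333876 rpm 0.7462472915925938
6
now 314.425041727618 6.030817604600495 end + 33.84801110139891 rpm 0.37890203612731904
now 350.6516938467021 6.1985950542596 end + 35.736262469057664 rpm 0.9371703051919542
now 340.7830125949449 6.037366092114881 end + 34.57493140353007 rpm 0.8104161018404628
7
now 314.425041727618 6.030817604600495 end + 38.45032560349772 rpm 0.4377124800720861
now 350.6516938467021 6.1985950542596 end + 40.39853176516751 rpm 0.9936222048497186
now 340.7830125949449 6.037366092114881 end + 39.10727815988454 rpm 0.8665361446412148
8
now 314.425041727618 6.030817604600495 end + 43.09330058922105 rpm 0.48790940874222943
now 350.6516938467021 6.1985950542596 end + 45.10026333787016 rpm 1.0428631631385026
now 340.7830125949449 6.037366092114881 end + 43.67890791418791 rpm 0.9156169861246771
```

```bash
python3 mv.py 106.5 6x13
```

```text
[[[-0.0048, -0.0115, 0], [0, 0, 0]], [[-0.0073, -0.0101, 0], [0, 0, 0]], [[-0.0094, -0.0081, 0], [0, 0, 0]], [[-0.011, -0.0059, 0], [0, 0, 0]], [[-0.0121, -0.0032, 0], [0, 0, 0]], [[-0.0124, -0.0004, 0], [0, 0, 0]]] end 184.5
```

servo_tool(deltas=[[[-0.0048, -0.0115, 0], [0, 0, 0]], [[-0.0073, -0.0101, 0], [0, 0, 0]], [[-0.0094, -0.0081, 0], [0, 0, 0]], [[-0.011, -0.0059, 0], [0, 0, 0]], [[-0.0121, -0.0032, 0], [0, 0, 0]], [[-0.0124, -0.0004, 0], [0, 0, 0]], [[0, 0, 0], [0, 0, 0]], [[0, 0, 0], [0, 0, 0]], [[0, 0, 0], [0, 0, 0]], [[0, 0, 0], [0, 0, 0]], [[0, 0, 0], [0, 0, 0]], [[0, 0, 0], [0, 0, 0]], [[0, 0, 0], [0, 0, 0]], [[0, 0, 0], [0, 0, 0]]])

```text
time: 26.9
tool_pos: [536.2, -15.7, 201.7]
tcp_rot: [3.141, 0.0, 1.571]
contact_force: [3.0, 0.0, -4.0]
grip_width: 27.8
finger_force: 30.0
```

```bash
python3 look.py;python3 look.py; python3 - <<'E'
import cv2,glob,numpy as np
a=cv2.imread(sorted(glob.glob("pics/l_scene_2[67]*.png"))[-1]);b=cv2.imread(sorted(glob.glob("pics/l_side_2[67]*.png"))[-1])
cv2.imwrite("pics/c7.png",np.hstack([cv2.resize(a[270:350,265:345],(400,400),interpolation=3),cv2.resize(b[190:270,330:410],(400,400),interpolation=3)]))
E
```

```text
26.9 [536.2 -15.7 201.7] [ 3.  0. -4.]
scene 26.9 rel.spout [(np.float64(355.1), 0.25), (np.float64(211.1), 0.08), (np.float64(139.1), 0.07), (np.float64(67.1), 0.07)] 0.69
side 26.95 rel.spout [(np.float64(355.5), 0.31), (np.float64(211.5), 0.16), (np.float64(175.5), 0.06), (np.float64(31.5), 0.06)] 0.58
27.0 [536.2 -15.7 201.8] [ 3.8 -0.  -2.9]
scene 27.0 rel.spout [(np.float64(355.0), 0.25), (np.float64(211.0), 0.08), (np.float64(139.0), 0.07), (np.float64(67.0), 0.07)] 0.69
side 27.05 rel.spout [(np.float64(355.6), 0.31), (np.float64(211.6), 0.15), (np.float64(175.6), 0.06), (np.float64(31.6), 0.05)] 0.58
```

View pics/c7.png

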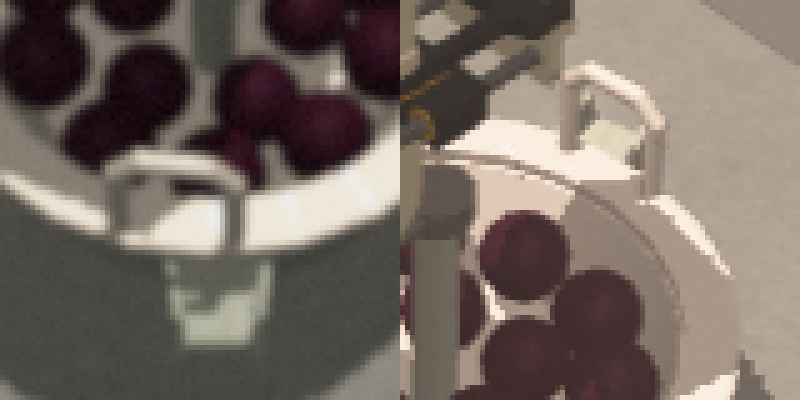

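The basket is at rest, a little short of the spout. In the scene crop the handle feet are at (116,238) and (233,250), and the spout edges run (168,262)–(188,345) and (272,262)–(258,345).

```bash
python3 - <<'E'
from h import *
S,D=cam('scene'),cam('side')
def a(c,o,u,z):
    v=ray(c,(o[0]+u[0]/5-.4,o[1]+u[1]/5-.4),z)[:2]-C;return np.hypot(*v).round(0),np.degrees(np.arctan2(v[1],v[0])).round(1)
for z in(112,116):print('feet S',a(S,(265,270),(116,238),z),a(S,(265,270),(233,250),z),'feet D',a(D,(330,190),(170,150),z),a(D,(330,190),(250,195),z))
print('top S',a(S,(265,270),(120,158),169),a(S,(265,270),(232,180),169),'D',a(D,(330,190),(172,74),169),a(D,(330,190),(252,118),169))
for z in(95,105):print('spout S',a(S,(265,270),(168,264),z),a(S,(265,270),(272,264),z),'tip',a(S,(265,270),(184,345),z),a(S,(265,270),(257,345),z))
E
for n in 1 2 3;do sed 's/(2,None)\]$/(2,None)]/' more.py>/dev/null; done; python3 - <<'E'
from sim import *
for q in([.0117,.0120,.003,.0086,-9],[.0155,.0139,.003,.0105,-9],[.0163,.01443,.003,.0114,-9]):
  print([round(float(np.degrees(run(q,[(n,s),(12,None)],0,.05)[1][-1])),1) for n,s in((2,13),(2,16),(3,13),(3,14),(3,16),(4,13),(4,14))])
E
```

```text
feet S (np.float64(141.0), np.float64(-1.8)) (np.float64(141.0), np.float64(18.8)) feet D (np.float64(131.0), np.float64(17.6)) (np.float64(132.0), np.float64(-3.8))
feet S (np.float64(143.0), np.float64(-1.5)) (np.float64(144.0), np.float64(18.7)) feet D (np.float64(128.0), np.float64(16.8)) (np.float64(129.0), np.float64(-5.0))
top S (np.float64(135.0), np.float64(-1.2)) (np.float64(140.0), np.float64(18.4)) D (np.float64(124.0), np.float64(16.5)) (np.float64(125.0), np.float64(-5.4))
spout S (np.float64(140.0), np.float64(7.3)) (np.float64(141.0), np.float64(25.8)) tip (np.float64(178.0), np.float64(11.2)) (np.float64(178.0), np.float64(21.2))
spout S (np.float64(145.0), np.float64(7.7)) (np.float64(146.0), np.float64(25.3)) tip (np.float64(183.0), np.float64(11.4)) (np.float64(183.0), np.float64(21.0))
[2.2, 3.8, 4.5, 5.5, 7.6, 7.3, 8.9]
[2.0, 3.4, 4.1, 5.0, 7.0, 6.7, 8.2]
[1.8, 3.3, 3.9, 4.7, 6.7, 6.4, 7.8]
```

```bash
python3 mv.py 184.5 4x13
```

```text
[[[-0.0122, 0.0023, 0], [0, 0, 0]], [[-0.0114, 0.0051, 0], [0, 0, 0]], [[-0.01, 0.0075, 0], [0, 0, 0]], [[-0.008, 0.0095, 0], [0, 0, 0]]] end 236.5
```

servo_tool(deltas=[[[-0.0122, 0.0023, 0], [0, 0, 0]], [[-0.0114, 0.0051, 0], [0, 0, 0]], [[-0.01, 0.0075, 0], [0, 0, 0]], [[-0.008, 0.0095, 0], [0, 0, 0]], [[0, 0, 0], [0, 0, 0]], [[0, 0, 0], [0, 0, 0]], [[0, 0, 0], [0, 0, 0]], [[0, 0, 0], [0, 0, 0]], [[0, 0, 0], [0, 0, 0]], [[0, 0, 0], [0, 0, 0]]])

```text
time: 28.35
tool_pos: [560.5, -57.2, 201.7]
tcp_rot: [3.142, -0.0, 1.571]
contact_force: [2.5, 3.2, -3.2]
grip_width: 27.8
finger_force: 30.0
```

```bash
python3 look.py; python3 - <<'E'
import cv2,glob,numpy as np
a=cv2.imread(sorted(glob.glob("pics/l_scene_28*.png"))[-1]);b=cv2.imread(sorted(glob.glob("pics/l_side_28*.png"))[-1])
cv2.imwrite("pics/c8.png",np.hstack([cv2.resize(a[270:350,265:345],(400,400),interpolation=3),cv2.resize(b[190:270,330:410],(400,400),interpolation=3)]))
E
```

```text
28.35 [560.5 -57.2 201.7] [ 2.5  3.2 -3.2]
scene 28.35 rel.spout [(np.float64(2.9), 0.33), (np.float64(290.9), 0.09), (np.float64(110.9), 0.07), (np.float64(254.9), 0.06)] 0.74
side 28.4 rel.spout [(np.float64(2.1), 0.28), (np.float64(38.1), 0.24), (np.float64(218.1), 0.17), (np.float64(182.1), 0.09)] 0.63
```

View pics/c8.png

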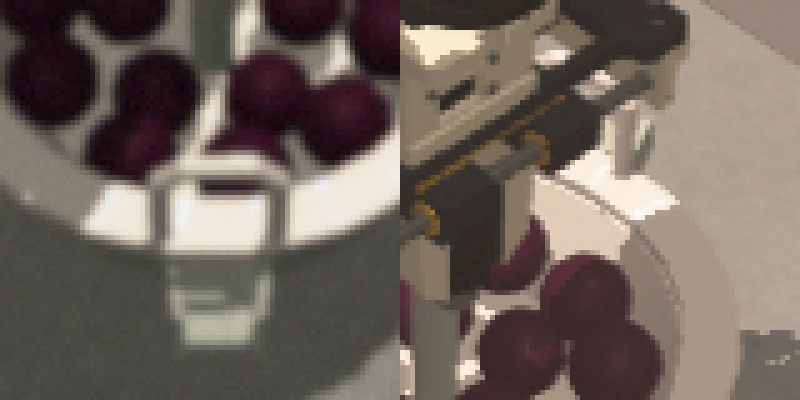

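The handle feet (160,247) and (277,247) are centred on 218.5. The spout is centred on 220, so the handle sits over it and the basket is at rest. I'll let go of the crank.

servo_tool(deltas=[[[0, 0, 0], [0, 0, 0]], [[0, 0, 0], [0, 0, 0]], [[0, 0, 0], [0, 0, 0]], [[0, 0, 0], [0, 0, 0]], [[0, 0, 0], [0, 0, 0]], [[0, 0, 0], [0, 0, 0]], [[0, 0, -0.02], [0, 0, 0]], [[0, 0, -0.03], [0, 0, 0]], [[0, 0, -0.04], [0, 0, 0]], [[0, 0, -0.04], [0, 0, 0]], [[0, 0, 0], [0, 0, 0]], [[0, 0, 0], [0, 0, 0]]], fingers=1)

```text
time: 29.95
tool_pos: [560.2, -57.2, 331.0]
tcp_rot: [-3.141, -0.0, 1.571]
contact_force: [-0.1, -0.0, -0.4]
grip_width: 91.7
finger_force: 0.0
```

```bash
python3 look.py
```

```text
29.95 [560.2 -57.2 331. ] [-0.1 -0.  -0.4]
scene 29.95 rel.spout [(np.float64(3.0), 0.33), (np.float64(291.0), 0.08), (np.float64(75.0), 0.06), (np.float64(183.0), 0.05)] 0.75
side 30.0 rel.spout [(np.float64(2.2), 0.3), (np.float64(218.2), 0.14), (np.float64(146.2), 0.09), (np.float64(182.2), 0.06)] 0.76
```

The basket hasn't moved since release, so I'm handing in.

```bash
python3 -c "
from plant import bot
print(bot.close_job())"
```

```text
the job is handed in; nothing more can be done
None
```

I handed the job in at about 30 s: by the camera angles the basket averaged 19.5–20 turns a minute for over five seconds, it stopped with the handle over the spout to within about 3°, and the crank is released.

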